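Truck back in its box, door latched

ROBOT

A 6-joint arm with a two-finger parallel gripper is mounted at the origin on the work surface. World frame = base frame: x ahead of the robot, y to its left, z up, the work surface at z = 0. Lengths are in m, angles in degrees, forces in N, time in s.
With the tool pointing down it reaches from about 0.375 to 0.75 m from the base axis. Payload 9 kg.
Tool frame: the origin (TCP) lies between the finger pads; the fingertips stand 8 mm ahead of it and the grasp point (between the pads) lies 11 mm behind it (r.tcp_to_tips is the distance from the TCP to the fingertips, in m); z points along the fingers, y is the line along which they close (so a half turn about z gives the same grasp; the last joint's range is limited). The gripper opens to 85 mm and grips with 20 to 120 N. Pads are 22 mm wide; open, the fingers measure 114 mm over their backs; the gripper's body (76 mm by 85 mm) begins 54 mm behind the grasp point. The pads swing forward as they close: fully open they stand 13 mm farther back than shut.
Start: joints at [-79.166, 5.964, 5.575, 89.605, 0, 77.527], TCP at [0.237, -0.551, 0.211] pointing down, gripper open.
Joint ranges: [-171.21, 171.21], [-48.23, 106.86], [-62.78, 66.21], [-105.2, 120.99], [-86.42, 89.51], [-180, 180]. Speed limits (degrees/s): [127.2, 127.2, 147.25, 180, 180, 180].

INTERFACE

Orientations are given as [roll, pitch, yaw] about the fixed x, y, z axes, in that order (R = Rz(yaw) Ry(pitch) Rx(roll)).
In Python, from cell import r gives the robot as it stands.
- The arm moves only by the shell command python3 -m pendant 'ROWS'. ROWS is JSON, a list of rows, each a list of 3 entries, a list of its own where there are three numbers: the turn, a rotation vector about the world's x, y, z in rad, then the shift along the world's x, y, z in mm, then the opening, from 0 (shut) to 1 (fully open). A call has 1 to 20 rows; each row shifts and turns the commanded pose from where the row before left it; what a row does not reach is not made up. A row lasts 1/8 s, in which the tool goes at most 62.5 mm and 10.7 degrees, less where a joint would pass 70% of its speed; a pose out of reach is approached as far as the arm can. A call is refused whole if a number of a shift passes 62.5 or a number of a turn 0.188, either way. A call with a gripper value outside its range is refused whole. The fingers move at their own pace and stop on an object; the grip force is fixed at half the most. Time passes only in rows, so rows that do not move let the fingers close. It gives the time, the measured TCP pose, the force, the opening and the grip force at its end, in the units of the state.
- r.state(): the state, without advancing time (a new reading comes with each control period).
- r.snapshot(name): name is "side" or "top"; returns the picture (400x640x3 uint8, red, green, blue); there is no depth.
- r.calibration(name): a dict with "camera_matrix" (3x3 intrinsics, pixels), "rvec" (rotation vector, rad) and "tvec" (3), from world to camera coordinates, as OpenCV has them. Camera axes: x right, y down, z forward; pixel columns grow to the right and rows downward; lengths in m; the calibration is good to about 2 mm. A picture is of the moment at which its call begins. calibration takes no time and is no camera call.
- r.job_done(): hands the job in; it is judged then, once.
Trained networks look in the newest picture that a camera, given by its name, has taken for a name from the list of things; names that differ only in an ending like _2 or _b are one class to them, and where a whole thing is asked for, a point or a joint stands for the part that bears it (a point fixed in the world has none). Each returns a list of dicts, best first, with "conf" (0 to 1); they miss things now and then, are a little off and sometimes report something else, mostly with a low value. They report only what shows in the picture. A call takes as long as a camera call.
- r.boxes_of(name, camera): "box" ([left, top, right, bottom] in pixels, round what is visible of it).
- r.spot_point(name, camera): "point" ([column, row] in pixels: a listed point, or the origin of a listed thing).
The state is a dict: "clock": time; "joints": joint angles; "joint_velocities": joint speeds; "joint_efforts": joint torques, N m; "ee_pos": TCP position; "eef_rot": TCP orientation; "force": force on the tool from outside, world axes, zero at the start; "torque": the same for the moment, N m; "gripper_width": opening from 0.0 (shut) to 1.0 (fully open); "finger_force": force on a finger pad.
Only numpy, scipy, OpenCV 4.12 (cv2) and the standard library are available. Lean on these libraries where they do the work, as an engineer would, in place of code of your own. Each camera call takes 0.05 s, during which the arm holds its last target. There are 200 camera calls.

TASK

Put the steel toy truck back in the white box: set it down gently on its wheels, wholly inside and clear of the doorway. Then push the box's door shut, gently and without slamming it (never more than 22 N on the door), until its sprung tongue has ridden over the strike and snapped in behind it, so that the door stays shut when let go. Leave the other toys where they are.

Things in the scene. Friction and masses are not known exactly. Their poses are not given: they have to be found in the camera images.
- truck_mid (a point): Centre of the bare-steel toy truck, half-way up (27.5 mm above the bottom of its wheels). x points to its nose (cab), z up. 95 mm long, 44 mm wide, 55 mm tall, 0.18 to 0.35 kg. To grip: the flat sides of its load body, 44 mm apart, from 45 mm behind to 15 mm ahead of this point, 19 to 55 mm above the wheels' bottom. The wheels do not turn.
- truck_nose (a point): The truck's foremost point, on its centre line, 27.5 mm above the wheels' bottom.
- truck_tail (a point): The truck's rearmost point, on its centre line, 27.5 mm above the wheels' bottom.
- bin: The white plastic toy box, fixed to the bench, open at the top, 190 mm deep (x), 184 mm wide (y), 80 mm high. Origin: centre of its underside; x points to its back wall, the doorway faces -x, y to the left seen from the robot. Walls 10 mm thick; inner floor 8 mm above the bench. Inside: y -82 to 82 mm, x -55 mm (just clear of the shut door, however the keeper sits) to 85 mm.
- door_hinge (a point): On the upright hinge axis of the box's door, at the left end of the doorway (73 mm in front of the box's centre, 84 mm to its left), 41 mm above the bench, in the middle of the door's thickness. Its axes turn with the door: -y points along the door to the free edge, -x is the outward normal of its outer face.
- door_edge (a point): Middle of the free upright edge of the door, on its outer face, 150 mm along the door from the hinge axis, 41 mm above the bench. The door is white plastic, 12 mm thick (outer face 6 mm outside the hinge axis), 150 mm long, its lower edge 10 mm and upper edge 72 mm above the bench.
- door (a joint): Door angle in rad: 0 is in line with the box's front, it grows as the free edge swings out towards the robot. Starts ajar, stays where left (light hinge friction). The steel keeper at the right of the doorway is screwed on by hand, up to 12 mm farther in or out than nominal, so the door latches and meets its hard stop anywhere from -0.09 to 0.09 rad; past the stop the force rises steeply.
- tongue (a joint): How far the sprung steel tongue in the door's free edge is pressed back, m. A wedge 16 mm high, 12 mm proud, inner side sloped 45 degrees. Ajar: 0. Riding over the strike it goes back to 0.006, taking 6 rising to 9-13 N of push on the door 120 mm from the hinge, over 8 mm of travel; then it snaps out into the keeper's pocket (reads 0.0025); the stop follows. Let go early, it springs back.

How it is judged (in metres and radians):
On the way, in this order (a step that is already met when the one before it is completed fails the run):
1. the truck stands on its wheels wholly inside the box, clear of the doorway, released (x of each of truck_nose, truck_tail in the frame of bin above -0.055 m and x of truck_mid in the frame of bin below 0.08 m and y of truck_mid in the frame of bin between -0.08 and 0.08 m and z of truck_mid in the frame of bin below 0.042 m and angle between truck_mid's own z axis and vertical below 0.15 rad and contact force between the fingers and truck below 0.05 N and linear speed of truck below 0.03 m/s), for 0.2 s.
2. the door is latched: let go, it stays shut with the tongue snapped out into the keeper's pocket, the truck still inside (value of joint tongue between 0.0012 and 0.0042 m and value of joint door below 0.11 rad and contact force between each of the fingers, the arm and door below 0.05 N and x of each of truck_nose, truck_tail in the frame of bin above -0.055 m and x of truck_mid in the frame of bin below 0.08 m and y of truck_mid in the frame of bin between -0.08 and 0.08 m and z of truck_mid in the frame of bin below 0.042 m and angle between truck_mid's own z axis and vertical below 0.15 rad), for 0.2 s.
At the end, for the whole second after the job is handed in: The door, let go, stays shut (below 0.11 rad) and still, its tongue snapped out into the keeper's pocket (pressed back 1.2 to 4.2 mm: neither in the open nor up on the strike); the truck stands upright (within 0.15 rad), at rest and released on the box's floor, nose and tail clear of the door (all of step 2 and contact force between the fingers and truck below 0.05 N and linear speed of truck below 0.03 m/s and linear speed of door below 0.02 m/s); the robot touches nothing.
It fails at once if the door is pushed with more than 22 N (contact force between any of the fingers, the arm and door above 22 N).
It fails at once if the door is slammed (swings shut faster than 2.5 rad/s) (velocity of joint door below -2.5 rad/s).
It fails at once if the truck is dropped into the box (falls free at more than 0.6 m/s, from over 20 mm) (x of truck_mid in the frame of bin between -0.1 and 0.1 m and y of truck_mid in the frame of bin between -0.1 and 0.1 m and linear speed of truck above 0.6 m/s and contact force between the fingers and truck below 0.05 N).
It fails at once if another toy is moved by more than 20 mm (distance of any of cube, cup, rod, arch, doll, hoop from where it was at the start of the episode above 0.02 m).
It also fails if it takes over 53 s, if anything falls off the work surface, if the arm or the gripper's body presses on something with over 40 N, if the wrist force passes 120 N, or if a joint passes its speed limit or range.

## Working session

There is one attempt and no reset: what is moved stays moved. The work goes in short steps, Python scripts to look and compute and a shell command to move; the robot and the scene stay as the last step left them, time stands still between calls to the robot, and variables do not carry over. Pictures are saved under pics/ and viewed, at most 10 in all, crops included, and the job is handed in when it is done.

```bash
mkdir -p pics; ls
cat > h.py <<'E'
import numpy as np, cv2
from cell import r
def ray(cam,p):
    c=r.calibration(cam);K=np.array(c["camera_matrix"],float);R=cv2.Rodrigues(np.array(c["rvec"],float))[0];t=np.array(c["tvec"],float).ravel()
    d=R.T@np.linalg.inv(K)@np.array([p[0],p[1],1.]);return -R.T@t,d
def atz(cam,p,z):
    o,d=ray(cam,p);return o+d*(z-o[2])/d[2]
def tri(p1,p2,c1="side",c2="top"):
    o1,d1=ray(c1,p1);o2,d2=ray(c2,p2);A=np.c_[d1,-d2];s=np.linalg.lstsq(A,o2-o1,rcond=None)[0]
    a=o1+d1*s[0];b=o2+d2*s[1];return (a+b)/2,np.linalg.norm(a-b)
def snap(cam,name):
    im=r.snapshot(cam);cv2.imwrite("pics/"+name,np.ascontiguousarray(im[:,:,::-1]));return im
E
python3 - <<'E'
from h import *
snap("side","s0.png");snap("top","t0.png")
Z=dict(truck_mid=.0275,truck_nose=.0275,truck_tail=.0275,door_hinge=.041,door_edge=.041,bin=0)
for n,z in Z.items():
  for c in("top","side"):
    for q in r.spot_point(n,c)[:2]: print(n,c,np.round(q["point"],1),round(q["conf"],2),np.round(atz(c,q["point"],z),4))
print(r.state())
E
```

```text
pics
truck_mid top [399.7 212.4] 0.63 [ 0.4987 -0.2001  0.0275]
truck_mid side [323.4 165.9] 0.88 [ 0.4953 -0.191   0.0275]
truck_nose top [398.5 197.5] 0.84 [ 0.5329 -0.1993  0.0275]
truck_nose side [306.2 165.9] 0.6 [ 0.5398 -0.1887  0.0275]
truck_tail top [404.5 237.9] 0.95 [ 0.4407 -0.2077  0.0275]
truck_tail side [343.7 165.1] 0.85 [ 0.4426 -0.1968  0.0275]
door_hinge top [211.8 190.5] 0.96 [0.5613 0.2254 0.041 ]
door_hinge side [285.4 308.4] 0.91 [0.5634 0.2297 0.041 ]
door_edge top [238.6 249.6] 0.69 [0.4253 0.1644 0.041 ]
door_edge side [356.7 285. ] 0.86 [0.4264 0.1728 0.041 ]
door_edge side [281.2 307.7] 0.72 [0.5714 0.2285 0.041 ]
bin top [254.8 168.2] 0.59 [0.6191 0.1337 0.    ]
bin top [404.1 233.9] 0.25 [ 0.4514 -0.2119  0.    ]
bin side [261.2 275.6] 0.62 [0.6226 0.1318 0.    ]
{'clock': 0.7, 'joints': array([-7.91642580e+01,  5.96452946e+00,  5.57470498e+00,  8.96059076e+01,
        5.33662871e-04,  7.75256326e+01]), 'joint_velocities': array([ 0.05635443,  0.06029956,  0.04126911, -0.00930512, -0.08373491,
        0.05899568]), 'joint_efforts': array([-2.79049464e-04, -5.56625140e+01,  5.03687704e+01,  2.14089223e-04,
       -4.88567875e-04, -1.10460181e-05]), 'ee_pos': array([ 0.23743033, -0.55104923,  0.21052861]), 'eef_rot': array([1.79995718e+02, 4.00822366e-04, 2.33101094e+01]), 'force': array([-0.00268233, -1.05261113,  0.81221359]), 'torque': array([-0.02240143,  0.00338275,  0.00826889]), 'finger_force': 0.0, 'gripper_width': 0.9993937747354986}
```

View pics/s0.png

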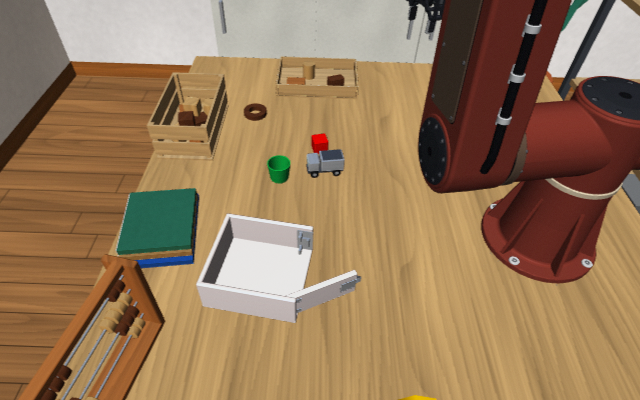

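View pics/t0.png

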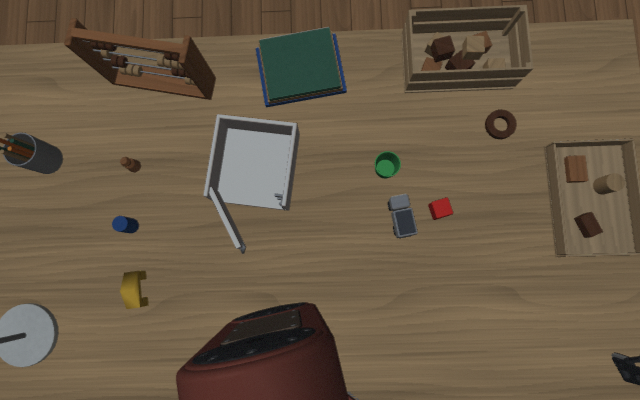

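Side view: truck at (325,163), cup (279,169), cube (320,142) behind it, and the box at (258,268) with its door out to (358,280). Top view: truck (402,216) with its nose up, cube (441,208), box (253,165), door running from (211,190) to (240,250).

Run:
```python
from h import *
P={}
for n in["truck_mid","truck_nose","truck_tail","door_hinge","door_edge","bin","cube"]:
    a=r.spot_point(n,"side")[0]["point"];b=r.spot_point(n,"top")[0]["point"];P[n],e=tri(a,b);print(n,np.round(P[n],4),round(e,4))
ang=lambda v:np.degrees(np.arctan2(v[1],v[0]))
print("truck yaw",ang(P["truck_nose"]-P["truck_tail"]),"bin yaw",ang(P["door_hinge"]-P["bin"])-ang((-.073,.084)),"door",ang(P["door_edge"]-P["door_hinge"]))
# bin rim yaw by top-view rim corners (z=.08), picked from picture
c=[atz("top",p,.08)[:2] for p in((220,116),(299,122),(289,208),(206,193))];print(np.round(c,4),ang(c[1]-c[0])+90,ang(c[1]-c[2]),ang(c[0]-c[3]))
im=cv2.imread("pics/t0.png");a=cv2.resize(im[105:215,195:310],None,fx=4,fy=4,interpolation=2);b=cv2.resize(im[185:255,370:470],None,fx=3.3,fy=4,interpolation=2)
b=cv2.copyMakeBorder(b,0,a.shape[0]-b.shape[0],0,0,0);cv2.imwrite("pics/c0.png",np.hstack([a,b]))
```

```text
truck_mid [ 0.4973 -0.2011  0.0191] 0.0046
truck_nose [ 0.5375 -0.2017  0.0152] 0.0055
truck_tail [ 0.4414 -0.2096  0.0161] 0.0001
door_hinge [0.563  0.2268 0.0357] 0.0015
door_edge [0.4254 0.1665 0.0313] 0.0006
bin [0.6206 0.1333 0.0017] 0.0036Traceback (most recent call last):
  File "<stdin>", line 4, in <module>
ValueError: it knows: bin, door_edge, door_hinge, truck_mid, truck_nose, truck_tail
```

Run:
```python
from h import *
ang=lambda v:np.degrees(np.arctan2(v[1],v[0]))
im=cv2.imread("pics/t0.png");a=cv2.resize(im[105:215,195:310],None,fx=4,fy=4,interpolation=2);b=cv2.resize(im[185:255,370:470],None,fx=3,fy=3,interpolation=2)
b=cv2.copyMakeBorder(b,0,a.shape[0]-b.shape[0],0,0,0);cv2.imwrite("pics/c0.png",np.hstack([a,b]))
c=[atz("top",p,.08)[:2] for p in((220,116),(299,122),(289,208),(206,193))];print(np.round(c,4),ang(c[1]-c[0])+90,ang(c[1]-c[2]),ang(c[0]-c[3]))
print(ray("top",(0,0))[0],ray("side",(0,0))[0])
```

```text
[[0.7232 0.1972]
 [0.7024 0.0201]
 [0.5101 0.0461]
 [0.5492 0.2274]] -6.711023489929929 -7.7107353024023855 -9.854856208648927
[ 0.38834102 -0.04246948  1.00945852] [0.51637541 0.63894565 0.7698566 ]
```

View pics/c0.png

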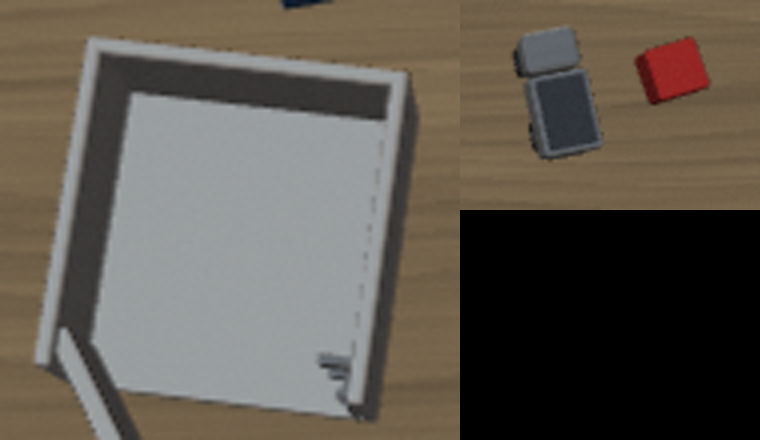

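```bash
python3 -m pendant '[[[0,0,-0.16],[50,45,10],0.78],[[0,0,-0.16],[50,45,10],0.78],[[0,0,0],[50,55,0],0.78],[[0,0,0],[50,60,0],0.78],[[0,0,0],[40,60,0],0.78],[[0,0,0],[12,60,-30],0.78],[[0,0,0],[0,25,-40],0.78]]'
```

```text
clock: 2.17
ee_pos: [0.4585, -0.24, 0.1619]
eef_rot: [179.9, -0.1, 5.1]
force: [-0.5, -0.3, -0.8]
gripper_width: 0.78
finger_force: 0.0
```

The crop shows the truck's body corners clearly at about (527,78), (588,70), (602,148) and (545,157). Its tilt is more than the networks' 5°, so I'll compute the pose from the rim corners.

Run:
```python
from h import *
ang=lambda v:np.degrees(np.arctan2(v[1],v[0]))
c=np.array([atz("top",((x-460)/3+370,y/3+185),.055)[:2] for x,y in((527,78),(588,70),(602,148),(545,157))])
print(c,"body centre",c.mean(0),"yaw",ang(c[0]-c[3]),ang(c[1]-c[2]),"w",np.linalg.norm(c[0]-c[1]),"l",np.linalg.norm(c[0]-c[3]))
b=np.array([atz("top",(x/4+195,y/4+105),.08)[:2] for x,y in((90,38),(408,72),(365,415),(38,362))]);print(b,ang(b[0]-b[3]),ang(b[1]-b[2]),ang(b[1]-b[0])+90)
for cam in("top","side"):
  r.snapshot(cam)
  for n in("truck_mid","truck_nose","truck_tail"):
    for q in r.spot_point(n,cam)[:1]: print(cam,n,q["conf"],atz(cam,q["point"],.0275))
snap("side","s1.png")
```

```text
[[ 0.49922712 -0.17972348]
 [ 0.50368396 -0.2246441 ]
 [ 0.44616045 -0.2313743 ]
 [ 0.44089936 -0.18970894]] body centre [ 0.47249272 -0.2063627 ] yaw 9.714619033983103 6.673219694136917 w 0.045141173191275155 l 0.05917631780147652
[[0.7269386  0.20282589]
 [0.70024222 0.02459713]
 [0.50868306 0.05211448]
 [0.54374648 0.23065849]] -8.638952353133798 -8.174578927468403 -8.518838782230816
top truck_mid 0.65 [ 0.49494608 -0.19585653  0.0275    ]
top truck_nose 0.58 [ 0.53561132 -0.19422156  0.0275    ]
top truck_tail 0.66 [ 0.4421243  -0.20573433  0.0275    ]
side truck_mid 0.62 [ 0.49155228 -0.21078777  0.0275    ]
side truck_nose 0.6 [ 0.5317358  -0.18836164  0.0275    ]
side truck_tail 0.7 [ 0.45120774 -0.19401882  0.0275    ]
```

View pics/s1.png

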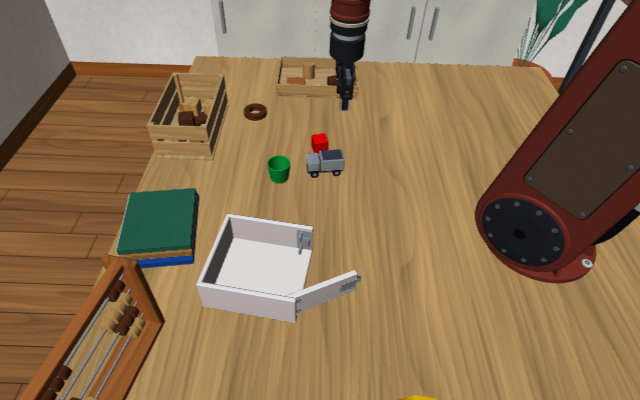

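The rim corners give a 59 × 45 mm body (60 × 44 expected), yaw about 8°, and truck_mid near (0.487,-0.204). The view shows the tool hanging clear at about (345,90). Next I move above the truck.

```bash
python3 -m pendant '[[[0,0,0.05],[25,36,-20],0.72],[[0,0,0],[0,0,-40],0.72],[[0,0,0],[0,0,0],0.72],[[0,0,0],[0,0,0],0.72]]'
python3 - <<'E'
from h import *
im=snap("side","s2.png");t=snap("top","t2.png")
a=cv2.resize(cv2.imread("pics/s2.png")[70:190,270:390],None,fx=3.3,fy=3.3,interpolation=2);b=cv2.resize(cv2.imread("pics/t2.png")[140:260,340:460],None,fx=3.3,fy=3.3,interpolation=2)
cv2.imwrite("pics/c2.png",np.hstack([a,b]))
E
```

```text
clock: 3.12
ee_pos: [0.4825, -0.2071, 0.1031]
eef_rot: [179.9, -0.1, 7.8]
force: [-0.1, -0.2, 0.3]
gripper_width: 0.717
finger_force: 0.0
```

View pics/c2.png

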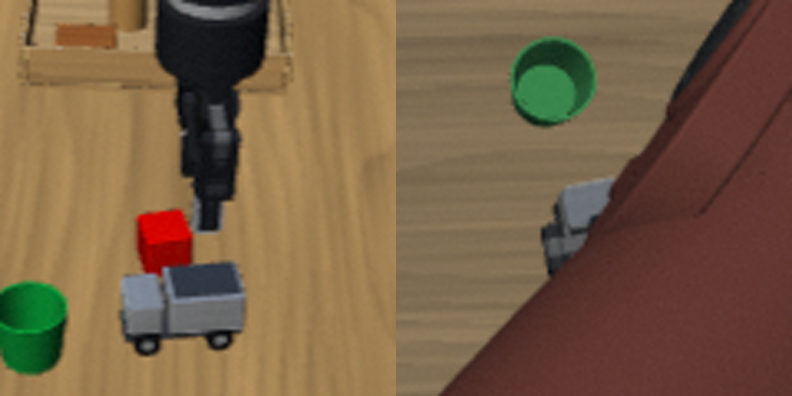

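Run:
```python
from h import *
print("finger",atz("top",(340+(558-396)/3.3,140+245/3.3),.1),atz("side",(270+208/3.3,70+228/3.3),.095))
print("truck body centre side z.055",atz("side",(270+205/3.3,70+280/3.3),.055))
print("cube near face top edge corners",[atz("top",(x,y),.03) for x,y in((431,205),(434.5,218.5))])
```

```text
finger [ 0.48737176 -0.16611434  0.1       ] [ 0.47394795 -0.21772055  0.095     ]
truck body centre side z.055 [ 0.47413423 -0.20374203  0.055     ]
cube near face top edge corners [array([ 0.51294154, -0.27108036,  0.03      ]), array([ 0.48206006, -0.27689816,  0.03      ])]
```

Run:
```python
from h import *
for cam in("side","top"):
  c=r.calibration(cam)
  for p in((.487,-.172,.099),(.478,-.242,.099),(.4825,-.207,.114)):
    q=cv2.projectPoints(np.array([p]),np.array(c["rvec"],float),np.array(c["tvec"],float),np.array(c["camera_matrix"],float),None)[0].ravel()
    print(cam,p,q, ((q-[270,70])*3.3 if cam=="side" else (q-[340,140])*3.3+[396,0]).round())
```

```text
side (0.487, -0.172, 0.099) [327.87765608 149.33454701] [191. 262.]
side (0.478, -0.242, 0.099) [331.4756192  131.84706951] [203. 204.]
side (0.4825, -0.207, 0.114) [330.02133123 135.59851618] [198. 216.]
top (0.487, -0.172, 0.099) [391.84677071 214.38146851] [567. 245.]
top (0.478, -0.242, 0.099) [425.5948481  217.57338893] [678. 256.]
top (0.4825, -0.207, 0.114) [409.96800863 215.18551533] [627. 248.]
```

```bash
python3 -m pendant '[[[0,0,0],[2,2,-25],0.72],[[0,0,0],[0,0,-20],0.72],[[0,0,0],[0,0,0],0.72]]'
python3 - <<'E'
from h import *
snap("side","s3.png")
cv2.imwrite("pics/c3.png",cv2.resize(cv2.imread("pics/s3.png")[80:190,270:390],None,fx=4,fy=4,interpolation=2))
E
```

```text
clock: 3.6
ee_pos: [0.4837, -0.2041, 0.0563]
eef_rot: [-180.0, 0.0, 7.8]
force: [0.6, 0.7, 0.2]
gripper_width: 0.718
finger_force: 0.0
```

View pics/c3.png

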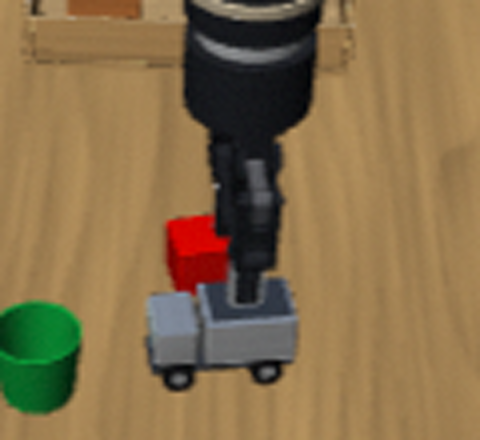

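Run:
```python
from h import *
f=lambda x,y:(270+x/4,80+y/4)
for n,p,z in(("rim",(203,320),.055),("rim",(297,315),.055),("rim",(290,282),.055),("rim",(199,288),.055),("wheel",(178,388),0),("wheel",(265,383),0),("tip",(247,304),.055),("tip",(247,304),.06),("tip",(247,304),.065)): print(n,z,atz("side",f(*p),z).round(4))
for q in r.spot_point("truck_tail","side")+r.spot_point("truck_nose","side"): print(q,atz("side",q["point"],.0275))
print(r.tcp_to_tips)
```

```text
rim 0.055 [ 0.503  -0.1822  0.055 ]
rim 0.055 [ 0.4434 -0.1901  0.055 ]
rim 0.055 [ 0.4471 -0.2225  0.055 ]
rim 0.055 [ 0.506  -0.2134  0.055 ]
wheel 0 [ 0.5173 -0.1772  0.    ]
wheel 0 [ 0.4604 -0.1848  0.    ]
tip 0.055 [ 0.4751 -0.1992  0.055 ]
tip 0.06 [ 0.4754 -0.1933  0.06  ]
tip 0.065 [ 0.4757 -0.1874  0.065 ]
{'point': [343.8, 166.8], 'conf': 0.94} [ 0.44247551 -0.19020547  0.0275    ]
{'point': [309.2, 166.8], 'conf': 0.64} [ 0.53190544 -0.185652    0.0275    ]
0.008
```

```bash
python3 -m pendant '[[[0,0,0],[1,-1,-6],0.78],[[0,0,0],[0,0,-6],0.78],[[0,0,0],[0,0,0],0.78]]'
python3 - <<'E'
from h import *
snap("side","s4.png")
cv2.imwrite("pics/c4.png",cv2.resize(cv2.imread("pics/s4.png")[80:190,270:390],None,fx=4,fy=4,interpolation=2))
E
```

```text
clock: 4.12
ee_pos: [0.4847, -0.2048, 0.0437]
eef_rot: [-180.0, 0.0, 7.8]
force: [0.1, -0.2, 0.0]
gripper_width: 0.777
finger_force: 0.0
```

View pics/c4.png

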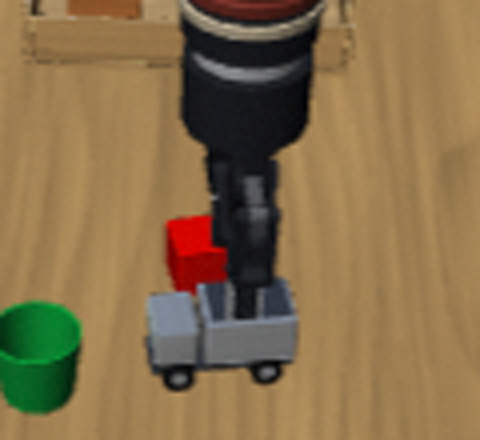

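Run:
```python
from h import *
cv2.imwrite("pics/c5.png",np.hstack([cv2.resize(cv2.imread(f"pics/{n}.png")[110:180,300:350],None,fx=7.5,fy=7.5,interpolation=cv2.INTER_CUBIC) for n in("s3","s4")]))
c=r.calibration("side")
for p in((.480,-.171,.0437),(.489,-.239,.0437),(.480,-.167,.0437)):
    print((cv2.projectPoints(np.array([p]),np.array(c["rvec"],float),np.array(c["tvec"],float),np.array(c["camera_matrix"],float),None)[0].ravel()-[300,110])*7.5+[375,0])
```

```text
[597.12326771 424.57536139]
[571.52612676 294.30549626]
[597.12546565 432.53873469]
```

View pics/c5.png

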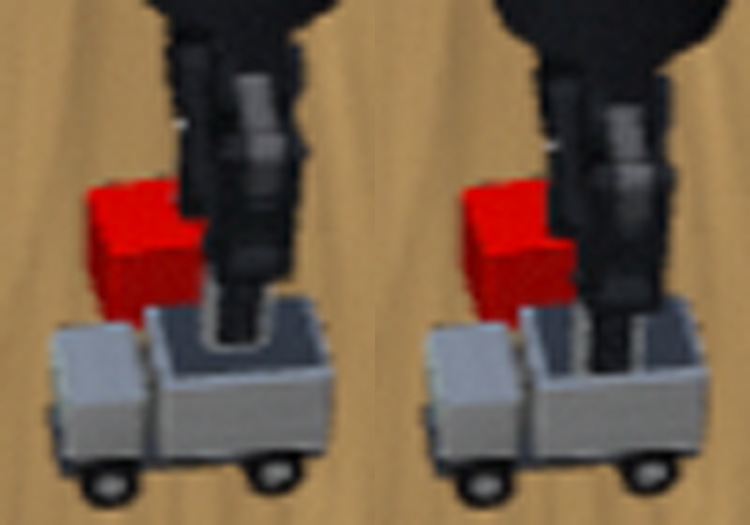

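At (610,370) in the crop, the finger tip is either just in front of the near rim or inside the bed. One small guarded descent plus an image difference on the truck's near face will settle it.

```bash
python3 -m pendant '[[[0,0,0],[0,0,-4],0.78],[[0,0,0],[0,0,-4],0.78],[[0,0,0],[0,0,0],0.78]]'
python3 - <<'E'
from h import *
snap("side","s5.png")
a=cv2.imread("pics/s2.png",0).astype(int)
for n in("s3","s4","s5"):
    b=cv2.imread(f"pics/{n}.png",0).astype(int);print(n);print((b-a)[150:172:1,324:340])
E
```

```text
clock: 4.55
ee_pos: [0.4848, -0.2048, 0.0359]
eef_rot: [-180.0, 0.0, 7.8]
force: [-0.9, -0.2, -0.8]
gripper_width: 0.778
finger_force: 0.0
s3
[[  5  -1  16  32  12 -40 -55 -48 -33 -34  -8  29  29   3  -2   0]
 [ -1   1  15  48  38 -14 -33 -30 -33 -37  -9  21  18   0   0   0]
 [ -1  -1  21  50  39 -24 -33 -31 -32 -37   5  35  18   0   2   0]
 [  0  -1  13  43  37 -19 -32 -30 -29 -36   3  34  18   0   0  -4]
 [  0   2  19  54  31 -34 -33 -31 -27 -36   6  29   9  -1   1  -3]
 [ -1   0  15  47  39 -19 -31 -23 -14 -14  24  37   2   1   2   1]
 [  1   2   0  23  43  42  39  28  30  29  17   0  -1   3  -1   2]
 [  0  -1   0   0  -1   2   3   0   4   0  -2  -4   0  -1   2   2]
 [  1  -1   0  -1   1   1  -2  -1   1   0  -3   0  -2  -1  -1   0]
 [ -1   0  -1   0   0   0   2  -2   0   2   1   1  -1   0   3   3]
 [ -1   2   2   1  -1   4   1  -2   2   1  -1  -1  -1   1   1  -1]
 [  0   0   0   3  -1  -2  -1   1  -3   1   1   1  -2  -1   1   0]
 [  0   1   1   1   3   0  -1   0   0   1   3  -1  -1   1   0   0]
 [  1  -1   2  -1   0   1  -1   2   1   2   1  -1   0   0  -2   2]
 [ -2  -1   1   1  -
[... 3168 characters left out ...]
0    1
    -2    2]
 [  -1    0    1    2    0    1   -3    0    2    1    1   -2    0    1
     2    0]
 [  -3    1    3   -2    0    1    0    1   -1    1   -1    1    2    0
     1   -1]
 [   2    1    4    1    0    1   -1    1    0   -1   -1    0    0    0
     0    0]
 [   3    0    2   -1   -1    0    0    3    2   -1    1    1    3    1
     2    0]
 [   0    1    0   -1    2    1    0    3    0    0    1    1    2    1
    -2    0]
 [   1    0   -1    1    3   -2   -1    1    2    0    3   -1    3    0
    -1   -1]
 [   2    1    1    3    0    1    0    1   -2   -2    2    0    1   -3
    -2   -3]
 [   1   -4    2    1   -1    0    0    0    2    2   -3    3   -1    0
    -4    1]]
```

The rim at rows 160-162 is now covered, so the finger is in front of the truck's side (outside the bed), just higher than nominal.

```bash
python3 - <<'E'
from h import *
for z in(.04,.05,.055,.06,.065): print(atz("side",(329.5,162.5),z).round(4))
E
python3 -m pendant '[[[0,0,0],[0,0,-4],0.78],[[0,0,0],[0,0,-3],0.78],[[0,0,0],[0,0,0],0.78]]'
```

```text
[ 0.4801 -0.1909  0.04  ]
[ 0.4806 -0.1795  0.05  ]
[ 0.4809 -0.1738  0.055 ]
[ 0.4811 -0.1681  0.06  ]
[ 0.4814 -0.1624  0.065 ]
clock: 4.97
ee_pos: [0.4848, -0.2049, 0.029]
eef_rot: [-180.0, 0.0, 7.8]
force: [-0.1, 0.6, 0.6]
gripper_width: 0.781
finger_force: 0.0
```

```bash
python3 -m pendant '[[[0,0,0],[0,-1,-4],0.78],[[0,0,0],[0,0,-3],0.78],[[0,0,0],[0,0,0],0.3],[[0,0,0],[0,0,0],0.3],[[0,0,0],[0,0,0],0.3],[[0,0,0],[0,0,0],0.3]]'
```

```text
clock: 5.72
ee_pos: [0.4852, -0.2061, 0.0226]
eef_rot: [180.0, -0.0, 7.8]
force: [0.2, 1.0, 3.4]
gripper_width: 0.497
finger_force: 61.0
```

```bash
python3 -m pendant '[[[0,0,0],[0,0,20],0.3],[[0,0,0],[0,0,45],0.3],[[0,0,0],[0,0,45],0.3],[[0,0,-0.04],[20,30,10],0.3],[[0,0,-0.06],[30,45,0],0.3],[[0,0,-0.06],[30,50,0],0.3],[[0,0,-0.06],[30,50,0],0.3],[[0,0,-0.064],[25,50,0],0.3],[[0,0,0],[14,45,0],0.3],[[0,0,0],[0,40,0],0.3],[[0,0,0],[0,25,0],0.3],[[0,0,0],[0,0,0],0.3],[[0,0,0],[0,0,0],0.3]]'
python3 - <<'E'
from h import *
snap("side","s6.png");snap("top","t6.png")
s=cv2.imread("pics/s6.png")[100:350,150:450];t=cv2.imread("pics/t6.png")[80:280,170:330]
cv2.imwrite("pics/c6.png",np.hstack([cv2.resize(s,(480,400),interpolation=2),cv2.resize(t,(320,400),interpolation=2)]))
for n in("truck_mid","truck_nose","truck_tail","bin","door_edge","door_hinge"):
  for cam in("side","top"):
    for q in r.spot_point(n,cam)[:1]: print(n,cam,q["conf"],np.round(q["point"],1),atz(cam,q["point"],.1335 if "truck" in n else .041 if "door" in n else 0).round(4))
print(r.state()["ee_pos"],r.state()["eef_rot"])
E
```

```text
clock: 7.35
ee_pos: [0.63, 0.0892, 0.1426]
eef_rot: [-178.2, 0.0, -4.6]
force: [1.1, -0.3, -3.4]
gripper_width: 0.492
finger_force: 61.8
truck_mid side 0.89 [249.9 215. ] [0.642  0.0799 0.1335]
truck_mid top 0.85 [264.4 143.8] [0.6399 0.0899 0.1335]
truck_nose side 0.73 [228.1 214.3] [0.6851 0.08   0.1335]
truck_tail top 0.73 [261.1 161.2] [0.6029 0.0972 0.1335]
bin side 0.86 [261.  274.5] [0.6233 0.129  0.    ]
bin top 0.62 [256.5 169.7] [0.6153 0.1297 0.    ]
door_edge side 0.95 [357.5 282.1] [0.4245 0.166  0.041 ]
door_hinge side 0.65 [285.8 309. ] [0.5626 0.2309 0.041 ]
[0.63004228 0.09037959 0.14237998] [-1.78189952e+02  2.54849020e-02 -4.47056864e+00]
```

View pics/c6.png

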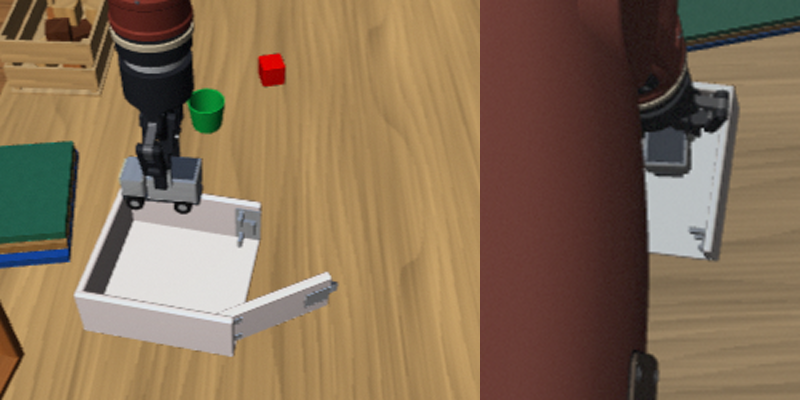

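The side crop shows the truck held level at (160,180), over the far part of the box. The door is still ajar. The move fell 39 mm short in y with 1.8° of roll, so I correct that and lower.

```bash
python3 -m pendant '[[[-0.015,0,-0.034],[0,13,0],0.3],[[-0.016,0,-0.034],[0,13,0],0.3],[[0,0,0],[0,13,0],0.3],[[0,0,0],[0,0,-10],0.3],[[0,0,0],[0,0,-20],0.3],[[0,0,0],[0,0,-20],0.3],[[0,0,0],[0,0,-10],0.3],[[0,0,0],[0,0,0],0.3],[[0,0,0],[0,0,0],0.3]]'
```

```text
clock: 9.18
ee_pos: [0.6272, 0.0909, 0.0831]
eef_rot: [-178.2, -0.2, -4.5]
force: [-0.5, 0.3, -2.4]
gripper_width: 0.494
finger_force: 61.8
```

```bash
python3 -c "
from h import *
s=r.state();print(s['joints'].round(2),s['joint_velocities'].round(2),s['ee_pos'],s['eef_rot'],s['joint_efforts'].round(1))"
```

```text
[ -4.52  12.    -1.08  76.73   1.84 179.94] [-0.02 -0.33  0.37  0.03  0.14 -0.02] [0.62716277 0.09088162 0.08312288] [-178.16173561   -0.18677125   -4.46027997] [  0.  -61.4  50.6  -0.    0.1  -0. ]
```

j6 is at its 180° limit, so yaw cannot go below about -1° there. A truck standing 8–9° skew in the box is fine, so I turn back a little.

```bash
python3 -m pendant '[[[0,0,0.06],[0,0,0],0.3],[[0,0,0],[0,0,0],0.3],[[0,0,0],[0,0,0],0.3]]'
```

```text
clock: 9.55
ee_pos: [0.6271, 0.0909, 0.083]
eef_rot: [-178.2, -0.2, -1.1]
force: [-1.0, 0.2, -2.3]
gripper_width: 0.494
finger_force: 61.8
```

```bash
python3 -m pendant '[[[-0.016,0,0.03],[2,12,0],0.3],[[-0.016,0,0.01],[1,12,0],0.3],[[0,0,0],[0,12,0],0.3],[[0,0,0],[0,0,0],0.3],[[0,0,0],[0,0,0],0.3]]'
python3 - <<'E'
from h import *
snap("side","s7.png");snap("top","t7.png")
for n in("truck_mid","truck_nose","truck_tail","bin"):
  for cam in("side","top"):
    for q in r.spot_point(n,cam)[:1]: print(n,cam,q["conf"],np.round(q["point"],1),atz(cam,q["point"],.0875 if "truck" in n else 0).round(4))
E
```

```text
clock: 10.18
ee_pos: [0.6297, 0.1269, 0.0824]
eef_rot: [180.0, -0.1, 1.3]
force: [0.5, -0.6, -2.9]
gripper_width: 0.495
finger_force: 61.8
truck_mid side 0.57 [249.4 252.4] [0.6395 0.1369 0.0875]
truck_mid top 0.8 [250.9 151.7] [0.6364 0.1267 0.0875]
truck_nose side 0.74 [260.6 273.7] [0.6121 0.1853 0.0875]
truck_tail side 0.85 [273.3 251.8] [0.5929 0.1334 0.0875]
truck_tail top 0.86 [249.2 171.5] [0.5922 0.1308 0.0875]
bin side 0.75 [262.4 274.1] [0.6205 0.1279 0.    ]
bin top 0.81 [259.1 167.6] [0.6202 0.1234 0.    ]
```

```bash
python3 -m pendant '[[[0,0,0],[0,0,-15],0.3],[[0,0,0],[0,0,-15],0.3],[[0,0,0],[0,0,-10],0.3],[[0,0,0],[0,0,-6],0.3],[[0,0,0],[0,0,-2],0.3],[[0,0,0],[0,0,0],0.3],[[0,0,0],[0,0,0],0.3]]'
```

```text
clock: 11.55
ee_pos: [0.6301, 0.1269, 0.035]
eef_rot: [-180.0, -0.2, 1.3]
force: [-0.3, 0.9, -3.0]
gripper_width: 0.495
finger_force: 61.9
```

```bash
python3 -m pendant '[[[0,0,0],[0,0,-1.5],0.3],[[0,0,0],[0,0,0],0.3],[[0,0,0],[0,0,0],0.3]]'
```

```text
clock: 11.92
ee_pos: [0.6298, 0.1269, 0.033]
eef_rot: [-180.0, -0.1, 1.3]
force: [0.6, 0.5, -2.4]
gripper_width: 0.494
finger_force: 61.9
```

```bash
python3 -m pendant '[[[0,0,0],[0,0,-1.5],0.3],[[0,0,0],[0,0,0],0.3],[[0,0,0],[0,0,0],0.3]]'
```

```text
clock: 12.3
ee_pos: [0.6297, 0.1269, 0.0314]
eef_rot: [-180.0, -0.1, 1.3]
force: [0.2, 0.2, -2.6]
gripper_width: 0.499
finger_force: 61.9
```

```bash
python3 -m pendant '[[[0,0,0],[0,0,-1],0.3],[[0,0,0],[0,0,0],0.3],[[0,0,0],[0,0,0],0.3]]'
```

```text
clock: 12.68
ee_pos: [0.6299, 0.1269, 0.0308]
eef_rot: [-180.0, -0.1, 1.3]
force: [0.6, 1.3, -0.1]
gripper_width: 0.491
finger_force: 62.1
```

```bash
python3 -m pendant '[[[0,0,0],[0,0,-1],0.3],[[0,0,0],[0,0,0],0.3],[[0,0,0],[0,0,0],0.3]]'
```

```text
clock: 13.05
ee_pos: [0.6301, 0.127, 0.0306]
eef_rot: [180.0, -0.2, 1.3]
force: [-2.2, 0.1, 6.9]
gripper_width: 0.493
finger_force: 62.9
```

Touchdown (force has gone from -2.6 to +6.9 N). Next: open part way, rise, back off.

```bash
python3 -m pendant '[[[0,0,0],[0,0,0],0.72],[[0,0,0],[0,0,0],0.72],[[0,0,0],[0,0,0],0.72],[[0,0,0],[0,0,0],0.72],[[0,0,0],[0,0,20],0.72],[[0,0,0],[0,0,50],0.72],[[0,0,0],[0,0,50],0.4],[[0,0,0],[-40,0,0],0.0],[[0,0,0],[-60,0,0],0.0],[[0,0,0],[-60,0,0],0.0],[[0,0,0],[-55,0,0],0.0],[[0,0,0],[-30,0,0],0.0],[[0,0,0],[0,0,0],0.0]]'
python3 - <<'E'
from h import *
snap("side","s8.png");snap("top","t8.png")
for n,z in(("truck_mid",.0355),("truck_nose",.0355),("truck_tail",.0355),("bin",0),("door_edge",.041),("door_hinge",.041)):
  for cam in("side","top"):
    for q in r.spot_point(n,cam)[:1]: print(n,cam,q["conf"],np.round(q["point"],1),atz(cam,q["point"],z).round(4))
print(r.state()["joints"])
E
```

```text
clock: 14.68
ee_pos: [0.3841, 0.1271, 0.1513]
eef_rot: [-180.0, -0.3, 1.3]
force: [0.1, 0.1, 0.6]
gripper_width: -0.0
finger_force: 0.0
truck_mid side 0.95 [252.4 266. ] [0.6383 0.1327 0.0355]
truck_mid top 0.93 [255.5 157.9] [0.6352 0.1257 0.0355]
truck_nose side 0.74 [231.2 266.6] [0.6814 0.136  0.0355]
truck_nose top 0.62 [254.4 138.9] [0.6807 0.1279 0.0355]
truck_tail side 0.59 [275.7 267.3] [0.5903 0.1339 0.0355]
truck_tail top 0.7 [252.1 175.2] [0.5947 0.1339 0.0355]
bin side 0.85 [260.  273.5] [0.6257 0.1266 0.    ]
bin top 0.93 [253.9 166.9] [0.6223 0.1358 0.    ]
door_edge side 0.82 [356.7 282.8] [0.4261 0.1677 0.041 ]
door_edge top 0.85 [240.2 250.7] [0.4228 0.1608 0.041 ]
door_hinge side 0.94 [284.  308.8] [0.566  0.2306 0.041 ]
door_hinge top 0.62 [213.8 189.5] [0.5634 0.2209 0.041 ]
[-4.05088209e-01 -3.00619379e+01 -3.22833255e+01  8.76741556e+01
  7.28857813e-03  1.78320584e+02]
```

Truck stands at about (0.636,0.129), nose 0.681 and tail 0.592: inside the box with margin. Next, the waypoints for pushing the door.

Run:
```python
import numpy as np
H=np.array([.564,.227]);b=-8.5
def F(t,off=.023,s=.115):
    a=np.radians(b-90-t);d=np.array([np.cos(a),np.sin(a)]);n=np.array([d[1],-d[0]]);return (H+s*d+off*n)*1000
print("start",F(55,.05).round(1))
p=F(55)
for t in(55,50,45,40,35,30,25,20,16,12,8,4,0,-4): print(t,F(t).round(1),(F(t)-p).round(1));p=F(t)
```

```text
start [438.8 220.4]
55 [450.8 196.3] [0. 0.]
50 [453.9 186.5] [ 3.1 -9.7]
45 [457.9 177.1] [ 3.9 -9.4]
40 [462.6 168. ] [ 4.8 -9.1]
35 [468.2 159.4] [ 5.5 -8.6]
30 [474.4 151.3] [ 6.3 -8.1]
25 [481.3 143.8] [ 6.9 -7.5]
20 [488.9 136.9] [ 7.6 -6.9]
16 [495.4 131.9] [ 6.5 -5. ]
12 [502.2 127.3] [ 6.8 -4.6]
8 [509.3 123.3] [ 7.1 -4.1]
4 [516.7 119.7] [ 7.4 -3.6]
0 [524.3 116.7] [ 7.6 -3. ]
-4 [532.  114.2] [ 7.8 -2.5]
```

```bash
python3 -m pendant '[[[0,0,0.18],[10,45,0],0],[[0,0,0.18],[15,45,0],0],[[0,0,0],[10,5,-20],0],[[0,0,0],[15,0,-30],0],[[0,0,0],[0,0,-30],0],[[0,0,0],[0,0,-28],0],[[0,0,0],[0,0,0],0]]'
```

```text
clock: 16.25
ee_pos: [0.4329, 0.2215, 0.0394]
eef_rot: [-180.0, 0.1, 21.9]
force: [0.2, -0.1, 0.5]
gripper_width: -0.001
finger_force: 0.0
```

```bash
python3 -m pendant '[[[0,0,0],[5,-8,0],0],[[0,0,0],[5,-7,0],0],[[0,0,0],[4,-5,0],0],[[0,0,0],[4,-5,0],0],[[0,0,0],[2,-6,0],0],[[0,0,0],[2,-5,0],0],[[0,0,0],[2,-5,0],0],[[0,0,0],[2,-5,0],0],[[0,0,0],[2,-5,0],0],[[0,0,0],[0,0,0],0]]'
python3 - <<'E'
from h import *
for cam in("side","top"):
  r.snapshot(cam)
  for q in r.spot_point("door_edge",cam)[:2]: print(cam,q,atz(cam,q["point"],.041).round(4))
E
```

```text
clock: 17.5
ee_pos: [0.4628, 0.1705, 0.0414]
eef_rot: [180.0, -0.1, 21.9]
force: [-0.3, -0.0, 0.6]
gripper_width: 0.004
finger_force: 0.0
side {'point': [347.9, 271.2], 'conf': 0.97} [0.4428 0.1409 0.041 ]
top {'point': [250.8, 244.8], 'conf': 0.75} [0.4352 0.1369 0.041 ]
top {'point': [257.4, 157.5], 'conf': 0.64} [0.6346 0.1204 0.041 ]
```

```bash
python3 -m pendant '[[[0,0,0],[3,-5,0],0],[[0,0,0],[3,-5,0],0],[[0,0,0],[3,-4,0],0],[[0,0,0],[3,-4,0],0],[[0,0,0],[3,-4,0],0],[[0,0,0],[3,-4,0],0],[[0,0,0],[4,-4,0],0],[[0,0,0],[4,-4,0],0],[[0,0,0],[3,-2,0],0],[[0,0,0],[3,-2,0],0],[[0,0,0],[0,0,0],0]]'
python3 - <<'E'
from h import *
for cam in("side","top"):
  r.snapshot(cam)
  for q in r.spot_point("door_edge",cam)[:1]: p=atz(cam,q["point"],.041);v=p[:2]-[.564,.227];print(cam,q,p.round(4),"theta",(-np.degrees(np.arctan2(v[1],v[0]))-98.5-2.3).round(1))
E
```

```text
clock: 19.08
ee_pos: [0.4949, 0.1328, 0.0414]
eef_rot: [180.0, -0.1, 21.9]
force: [-0.1, 0.4, -0.8]
gripper_width: -0.0
finger_force: 0.0
side {'point': [324.4, 253.5], 'conf': 0.65} [0.4909 0.0987 0.041 ] theta 18.9
top {'point': [269.8, 217.8], 'conf': 0.46} [0.4944 0.0936 0.041 ] theta 16.7
```

```bash
python3 -m pendant '[[[0,0,0],[2,-1.4,0],0],[[0,0,0],[2,-1.4,0],0],[[0,0,0],[2,-1.2,0],0],[[0,0,0],[0,0,0],0],[[0,0,0],[0,0,0],0]]'
```

```text
clock: 19.9
ee_pos: [0.5007, 0.1289, 0.0414]
eef_rot: [-180.0, -0.1, 21.9]
force: [-1.2, 0.7, 0.5]
gripper_width: -0.006
finger_force: 0.0
```

```bash
python3 -m pendant '[[[0,0,0],[1.5,-1,0],0],[[0,0,0],[1.5,-1,0],0],[[0,0,0],[0,0,0],0],[[0,0,0],[0,0,0],0]]'
```

```text
clock: 20.4
ee_pos: [0.5038, 0.1269, 0.0415]
eef_rot: [-180.0, -0.1, 21.9]
force: [-0.8, -1.1, -0.4]
gripper_width: 0.003
finger_force: 0.0
```

```bash
python3 -m pendant '[[[0,0,0],[1.5,-1,0],0],[[0,0,0],[1.5,-1,0],0],[[0,0,0],[0,0,0],0],[[0,0,0],[0,0,0],0]]'
```

```text
clock: 20.9
ee_pos: [0.5068, 0.1249, 0.0415]
eef_rot: [-180.0, -0.1, 21.9]
force: [-0.8, 0.0, -0.8]
gripper_width: -0.003
finger_force: 0.0
```

```bash
python3 -m pendant '[[[0,0,0],[1.5,-0.8,0],0],[[0,0,0],[1.5,-0.8,0],0],[[0,0,0],[0,0,0],0],[[0,0,0],[0,0,0],0]]'
```

```text
clock: 21.4
ee_pos: [0.5097, 0.1233, 0.0414]
eef_rot: [-180.0, -0.1, 21.9]
force: [-0.8, -0.4, 0.7]
gripper_width: 0.003
finger_force: 0.0
```

```bash
python3 -m pendant '[[[0,0,0],[1,-0.5,0],0],[[0,0,0],[1,-0.5,0],0],[[0,0,0],[0,0,0],0],[[0,0,0],[0,0,0],0]]'
```

```text
clock: 21.9
ee_pos: [0.5117, 0.1223, 0.0415]
eef_rot: [-180.0, -0.1, 21.9]
force: [0.2, 0.3, 0.1]
gripper_width: 0.002
finger_force: 0.0
```

```bash
python3 -m pendant '[[[0,0,0],[1,-0.5,0],0],[[0,0,0],[1,-0.5,0],0],[[0,0,0],[0,0,0],0],[[0,0,0],[0,0,0],0]]'
```

```text
clock: 22.4
ee_pos: [0.5138, 0.1213, 0.0414]
eef_rot: [180.0, -0.1, 21.9]
force: [-0.1, -0.1, 0.1]
gripper_width: 0.003
finger_force: 0.0
```

```bash
python3 -m pendant '[[[0,0,0],[1,-0.5,0],0],[[0,0,0],[1,-0.4,0],0],[[0,0,0],[0,0,0],0]]'
```

```text
clock: 22.78
ee_pos: [0.5158, 0.1204, 0.0414]
eef_rot: [-180.0, -0.1, 21.9]
force: [0.0, -0.1, -0.0]
gripper_width: -0.001
finger_force: 0.1
```

```bash
python3 -m pendant '[[[0,0,0],[1,-0.4,0],0],[[0,0,0],[1,-0.4,0],0],[[0,0,0],[0,0,0],0]]'
```

```text
clock: 23.15
ee_pos: [0.5169, 0.12, 0.0412]
eef_rot: [-179.9, -0.0, 21.9]
force: [-5.2, 2.7, 3.0]
gripper_width: 0.001
finger_force: 2.8
```

```bash
python3 -m pendant '[[[0,0,0],[1,-0.4,0],0],[[0,0,0],[1,-0.4,0],0],[[0,0,0],[0,0,0],0]]'
```

```text
clock: 23.52
ee_pos: [0.5184, 0.1195, 0.0412]
eef_rot: [-179.9, 0.0, 21.9]
force: [-6.3, 3.2, 3.8]
gripper_width: -0.004
finger_force: 3.9
```

Force has begun (~7 N): the tongue is riding the strike.

```bash
python3 -m pendant '[[[0,0,0],[1,-0.4,0],0],[[0,0,0],[1,-0.4,0],0],[[0,0,0],[0,0,0],0]]'
```

```text
clock: 23.9
ee_pos: [0.5214, 0.1182, 0.0412]
eef_rot: [-180.0, -0.1, 21.9]
force: [-0.7, 1.4, -0.4]
gripper_width: 0.0
finger_force: 0.6
```

```bash
python3 -m pendant '[[[0,0,0],[1,-0.4,0],0],[[0,0,0],[0,0,0],0]]'
```

```text
clock: 24.15
ee_pos: [0.5232, 0.1174, 0.0416]
eef_rot: [180.0, -0.1, 21.9]
force: [0.4, 0.7, 0.1]
gripper_width: 0.002
finger_force: 0.0
```

```bash
python3 -m pendant '[[[0,0,0],[1,-0.4,0],0],[[0,0,0],[0,0,0],0]]'
```

```text
clock: 24.4
ee_pos: [0.5239, 0.1171, 0.0415]
eef_rot: [180.0, -0.1, 21.9]
force: [-0.9, 0.4, 0.2]
gripper_width: 0.001
finger_force: 0.4
```

```bash
python3 -m pendant '[[[0,0,0],[1,-0.4,0],0],[[0,0,0],[0,0,0],0]]'
```

```text
clock: 24.65
ee_pos: [0.5242, 0.117, 0.0414]
eef_rot: [-180.0, -0.1, 21.9]
force: [-4.6, 2.2, 3.1]
gripper_width: -0.002
finger_force: 2.5
```

```bash
python3 -m pendant '[[[0,0,0],[1,-0.4,0],0],[[0,0,0],[0,0,0],0]]'
```

```text
clock: 24.9
ee_pos: [0.5244, 0.1169, 0.0413]
eef_rot: [-179.9, 0.0, 21.9]
force: [-8.6, 1.7, 6.1]
gripper_width: -0.001
finger_force: 4.7
```

```bash
python3 -m pendant '[[[0,0,0],[1,-0.4,0],0],[[0,0,0],[0,0,0],0]]'
python3 - <<'E'
from h import *
for cam in("side","top"):
  r.snapshot(cam)
  for q in r.spot_point("door_edge",cam)[:1]: p=atz(cam,q["point"],.041);v=p[:2]-[.564,.227];print(cam,q,p.round(4),"theta",(-np.degrees(np.arctan2(v[1],v[0]))-98.5-2.3).round(1))
E
```

```text
clock: 25.15
ee_pos: [0.5246, 0.1168, 0.0413]
eef_rot: [-179.8, 0.1, 21.9]
force: [-12.5, 4.5, 9.3]
gripper_width: 0.001
finger_force: 7.0
side {'point': [306.5, 249.4], 'conf': 0.93} [0.5288 0.0897 0.041 ] theta 3.6
top {'point': [274.6, 203.0], 'conf': 0.5} [0.5277 0.0822 0.041 ] theta 3.3
```

Force now climbs with hardly any movement: that is the hard stop, after the earlier drop (snap). Back off and check that the door stays put.

```bash
python3 -m pendant '[[[0,0,0],[-3,1,0],0],[[0,0,0],[-10,3,0],0],[[0,0,0],[-25,5,0],0],[[0,0,0],[-30,10,20],0],[[0,0,0],[-40,20,40],0],[[0,0,0],[0,0,40],0],[[0,0,0],[0,0,0],0],[[0,0,0],[0,0,0],0],[[0,0,0],[0,0,0],0]]'
python3 - <<'E'
from h import *
snap("side","s9.png");snap("top","t9.png")
for cam in("side","top"):
  for q in r.spot_point("door_edge",cam)[:1]: p=atz(cam,q["point"],.041);v=p[:2]-[.564,.227];print(cam,q,p.round(4),"theta",(-np.degrees(np.arctan2(v[1],v[0]))-98.5-2.3).round(1))
  for n in("truck_nose","truck_tail","truck_mid"):
    for q in r.spot_point(n,cam)[:1]: print(n,cam,q["conf"],atz(cam,q["point"],.0355).round(4))
cv2.imwrite("pics/c9.png",np.hstack([cv2.resize(cv2.imread("pics/s9.png")[200:330,190:370],(396,286),interpolation=2),cv2.resize(cv2.imread("pics/t9.png")[100:230,190:370],(396,286),interpolation=2)]))
E
```

```text
clock: 26.48
ee_pos: [0.4181, 0.1549, 0.1401]
eef_rot: [-180.0, -0.0, 21.9]
force: [0.3, 1.3, 0.4]
gripper_width: 0.0
finger_force: 0.0
side {'point': [307.1, 247.5], 'conf': 0.83} [0.5277 0.0846 0.041 ] theta 3.5
truck_nose side 0.81 [0.6809 0.138  0.0355]
truck_tail side 0.62 [0.5847 0.1368 0.0355]
truck_mid side 0.72 [0.6399 0.1382 0.0355]
top {'point': [275.3, 204.2], 'conf': 0.63} [0.5249 0.0807 0.041 ] theta 4.2
truck_nose top 0.65 [0.684  0.1201 0.0355]
truck_tail top 0.66 [0.5953 0.1302 0.0355]
truck_mid top 0.72 [0.6343 0.1262 0.0355]
```

View pics/c9.png

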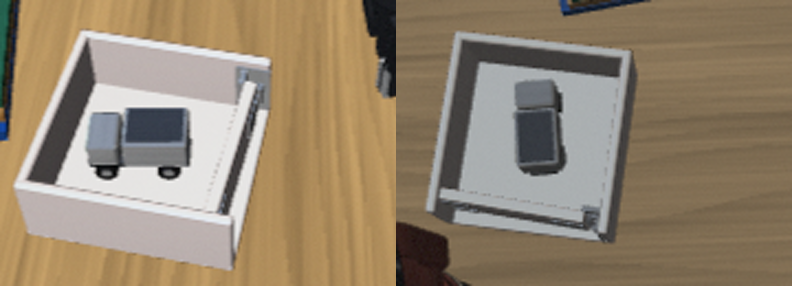

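The truck stands upright inside the box at about (145,140) in the side crop, and the door lies in the doorway against the keeper. Its angle is the same after release as against the stop (~0.06 rad), with no spring-back. I'm handing in.

```bash
python3 -c "
from cell import r
print(r.job_done())"
```

```text
the job is handed in; nothing more can be done
None
```

I set the truck upright inside the box and pushed the door shut; I handed the job in at about 27 s, and no verdict was returned. The tongue was not read directly: the push force dropped, then hit a hard stop (about 16 N at most in the readings), and the door stayed at about 0.06 rad when let go.

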